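Reset the dust extractor's overload switch

TASK

The carving bench's dust extractor has tripped: lift the loose wooden lid off its grey starter box by the knob and set it down gently on the bench beside the box, knob up. Then take the red-handled brass stylus out of the tool stand, reach it down through the hole in the box's guard plate and push the recessed red reset button all the way down. Finish while still gripping the stylus and holding the button down, and leave the other tools and things where they are.

Things in the scene. Friction and masses are not known exactly. Their poses are not given: they have to be found in the camera images.
- box: Starter box, grey sheet metal, fixed to the bench. 150 mm (its x) by 130 mm (its y), top plate (the guard plate, 4 mm thick) at 70 mm. On the plate, at its centre, stands an aluminium collar: 96 mm outside and 84 mm inside diameter, 12 mm high (rim at 82 mm). Origin: centre of the underside, on the bench; z up. It may stand left or right of the middle and is turned by up to 0.5 rad.
- guard_hole (a point): Centre of the round hole in the guard plate, on the plate's upper face, 70 mm above the bench, inside the collar. The hole is 18 mm in diameter, goes straight through the 4 mm plate, and is hidden by the lid at first.
- button_top (a point): Centre of the upper face of the red reset button, 26 mm in diameter, straight below the hole: 24 mm below the plate's upper face (46 mm above the bench) when up.
- reset_button (a joint): How far the reset button is pressed, in m: 0 up, 0.008 fully down. A spring pushes it back: 2 N at the start of the stroke, 6 N at the bottom, where it meets a hard stop. It counts as down beyond about 0.005.
- lid_knob (a point): Middle of the knob's grip on the loose lid, 36 mm above the lid's underside and 22 mm above the lid's disc. The knob is a plain dark upright cylinder 24 mm in diameter and 40 mm tall, its top 18 mm above this point. The lid is a round wooden disc 102 mm in diameter and 8 mm thick with a boss below it, 74 mm in diameter and 6 mm deep, that sits loosely in the collar (the disc rests on the rim). z up. About 120 g.
- lid_foot (a point): Centre of the lid's underside (the lower face of its boss), 36 mm below lid_knob; at 76 mm above the bench while on the box, 0 when the lid stands on the bench.
- stand: Tool stand, a pale wooden block fixed to the bench: 70 mm (its x) by 200 mm (its y), 75 mm high, origin at the centre of its underside. Three holes 11 mm in diameter and 66 mm deep in its top, in a row along its y at -62, 0 and 62 mm. It stands on the other side of the middle from the box and is turned by up to 0.5 rad.
- stylus_mid (a point): Centre (half-way up the handle) of the stylus: red handle, brass shank with a flat blunt end. It stands upright in one of the three holes of the stand, loose; which hole varies. Handle a cylinder 20 mm in diameter and 70 mm long; below it a straight round shank 8 mm in diameter and 60 mm long, which is sunk in the hole, the shoulder of the handle resting on the stand's top (handle centre 110 mm above the bench). z points up along the tool. About 70 g.
- stylus_tip (a point): End of the stylus's brass shank, 95 mm below stylus_mid along the tool.
- gouge_mid (a point): Centre (half-way up the handle) of the gouge, a bystander: pale wooden handle, steel shank. It stands upright in one of the three holes of the stand, loose; which hole varies. Handle a cylinder 20 mm in diameter and 70 mm long; below it a straight round shank 8 mm in diameter and 60 mm long, which is sunk in the hole, the shoulder of the handle resting on the stand's top (handle centre 110 mm above the bench). z points up along the tool. About 70 g.
- awl_mid (a point): Centre (half-way up the handle) of the awl, a bystander: black handle, steel shank. It stands upright in one of the three holes of the stand, loose; which hole varies. Handle a cylinder 20 mm in diameter and 70 mm long; below it a straight round shank 8 mm in diameter and 60 mm long, which is sunk in the hole, the shoulder of the handle resting on the stand's top (handle centre 110 mm above the bench). z points up along the tool. About 70 g.
- tin_mid (a point): Centre of a blue wax jar with a brass cap, a bystander on the bench beyond the work: 70 mm in diameter, 60 mm high.
- blank_mid (a point): Centre of a pale carving blank, a bystander on the bench beyond the work: a wooden block 50 by 130 mm (long side along its y), 45 mm high.

How it is judged:
On the way, in this order (a step that is already met when the one before it is completed fails the run):
1. the lid stands on the bench beside the box, knob up, let go and at rest (height (world z) of lid_foot below 0.006 m and angle between lid_foot's own z axis and vertical below 0.1 rad and horizontal distance between lid_foot and guard_hole above 0.09 m and contact force between the fingers and lid below 0.1 N and linear speed of lid below 0.03 m/s), for 0.2 s.
2. the gripped stylus, through the guard hole, holds the button down (value of joint reset_button above 0.005 m and contact force between stylus and reset_button above 1.5 N and contact force between the fingers and stylus above 2 N and horizontal distance between stylus_tip and guard_hole below 0.012 m and z of stylus_tip in the frame of box below 0.055 m), for 0.5 s.
At the end, for the whole second after the job is handed in: Stylus, gripped (over 2 N), has its tip 15 mm or more below the guard plate's top, within 12 mm of the hole axis, and holds the button over 5 mm down (over 1.5 N). Lid on the bench, knob up (0.1 rad), under 6 mm high, over 90 mm from the hole (centres), at rest, not touched by the fingers (all of step 1 and all of step 2); the arm keeps its last pose, push and grip.
It fails at once if the gouge is disturbed (over 25 mm) (distance of gouge_mid from where it was at the start of the episode above 0.025 m).
It fails at once if the awl is disturbed (over 25 mm) (distance of awl_mid from where it was at the start of the episode above 0.025 m).
It fails at once if the wax jar is disturbed (over 25 mm) (distance of tin_mid from where it was at the start of the episode above 0.025 m).
It fails at once if the carving blank is disturbed (over 25 mm) (distance of blank_mid from where it was at the start of the episode above 0.025 m).
It fails at once if the lid is dropped onto the bench (faster than 0.5 m/s within 15 mm of it) (height (world z) of lid_foot below 0.015 m and linear speed of lid above 0.5 m/s).
It also fails if it takes over 64 s, if anything falls off the work surface, if the arm or the gripper's body presses on something with over 40 N, if the wrist force passes 120 N, or if a joint passes its speed limit or range.

ROBOT

A 6-joint arm with a two-finger parallel gripper is mounted at the origin on the work surface. World frame = base frame: x ahead of the robot, y to its left, z up, the work surface at z = 0. Lengths are in m, angles in rad, forces in N, time in s.
With the tool pointing down it reaches from about 0.375 to 0.9 m from the base axis. Payload 3.1 kg.
Tool frame: the origin (TCP) lies midway between the tips of the shut fingers; the grasp point (between the pads) lies 19 mm behind it (env.grip_depth is the distance from the TCP to the grasp point, in m); z points along the fingers, y is the direction in which the jaws open and shut (so a half turn about z gives the same grasp; the last joint's range is limited). The gripper opens to 85 mm and grips with 20 to 120 N. Pads are 22 mm wide; open, the fingers measure 114 mm over their backs; the gripper's body (76 mm by 85 mm) begins 54 mm behind the grasp point. The pads swing forward as they close: fully open they stand 13 mm farther back than shut.
Start: joints at [0.944, 0.527, 1.433, -0, 1.181, -0.178], TCP at [0.271, 0.563, 0.231] pointing down, gripper open.
Joint ranges: [-3.08, 3.08], [-0.75, 2.2], [0.22, 2.44], [-1.43, 4.57], [0, 2.65], [-2.85, 2.85]. Speed limits (rad/s): [2.79, 2.79, 3.14, 3.14, 3.14, 3.14].

INTERFACE

Orientations are given as a unit quaternion [x, y, z, w].
In Python, from station import state, imaging, env gives the robot as it stands.
- The arm moves only by the tool servo_tool, never from a script. Its argument "plan" is text: rows parted by semicolons, each of 7 numbers parted by spaces: the closure in counts, from 0 (fully open) to 255 (shut), then the shift along the world's x, y, z in m, then the turn, a rotation vector about the world's x, y, z in degrees. A call has 1 to 5 rows; each row shifts and turns the commanded pose from where the row before left it; what a row does not reach is not made up. A row lasts 1/10 s, in which the tool goes at most 50 mm and 8.59 degrees, less where a joint would pass 70% of its speed; a pose out of reach is approached as far as the arm can. A call is refused whole if a number of a shift passes 0.05 or a number of a turn 8.59, either way. A call with a gripper value outside its range is refused whole. The fingers move at their own pace and stop on an object; the grip force is fixed at half the most. Time passes only in rows, so rows that do not move let the fingers close. It gives the time, the measured TCP pose, the force and the opening at its end, in the units of the state.
- state(): the state, without advancing time (a new reading comes with each control period).
- imaging.get_image(name): name is "scene" or "top"; returns the picture (384x512x3 uint8, red, green, blue); there is no depth.
- imaging.calibration(name): a dict with "fx", "fy", "cx", "cy" (pixels), "cam_to_world" (4x4, takes a point from camera to world coordinates). Camera axes: x right, y up, looking along -z (the intrinsics and any distortion apply to the point x, -y, -z); pixel columns grow to the right and rows downward; lengths in m; the calibration is good to about 2 mm. A picture is of the moment at which its call begins. calibration takes no time and is no camera call.
- env.finish_job(): hands the job in, once; it reports no verdict.
The state is a dict: "time_s": time; "q": joint angles; "qd": joint speeds; "tau": joint torques, N m; "eef_pos": TCP position; "eef_rot": TCP orientation; "wrist_force": force on the tool from outside, world axes, zero at the start; "torque": the same for the moment, N m; "gripper_width": opening from 0.0 (shut) to 1.0 (fully open).
Only numpy, scipy, OpenCV 4.12 (cv2) and the standard library are available. Lean on these libraries where they do the work, as an engineer would, in place of code of your own. Each camera call takes 0.05 s, during which the arm holds its last target.

## Working session

There is one attempt and no reset: what is moved stays moved. The work goes in short steps, Python scripts to look and compute and a tool call to move; the robot and the scene stay as the last step left them, time stands still between calls to the robot, and variables do not carry over. Pictures are saved under pics/ and viewed, and the job is handed in when it is done.

Besides the shell and the picture viewer there is one more tool, called after ">>>" as name(argument=value, ...) on one line, values as JSON. servo_tool: Moves the arm, as the interface text tells. Its arguments: {"type":"object","properties":{"plan":{"type":"string"}},"required":["plan"]}

```bash
mkdir -p pics; ls; python3 - <<'E'
from station import state, imaging, env
import cv2
s=state(); print(s, env.grip_depth)
for n in ("scene","top"):
    im=imaging.get_image(n); cv2.imwrite(f"pics/{n}0.png",im[:,:,::-1]); print(imaging.calibration(n))
E
```

```text
pics
{'time_s': 0.0, 'q': array([ 9.43535845e-01,  5.28496790e-01,  1.43390647e+00, -8.13502282e-06,
        1.18137185e+00, -1.78519266e-01]), 'qd': array([ 0.00075965,  0.00021679,  0.00113205,  0.00058196, -0.0004297 ,
       -0.00123213]), 'tau': array([-8.35554056e-04, -4.42347729e+01, -1.78027922e+01, -2.07007115e-04,
        8.36611114e-03,  1.46615230e-05]), 'eef_pos': array([0.27070657, 0.56254205, 0.23031347]), 'eef_rot': array([ 2.22491149e-01,  9.74934099e-01, -1.00533099e-03, -4.24387282e-04]), 'wrist_force': array([-0.18978992, -0.19438162, -0.10571387]), 'torque': array([-0.02519784, -0.00226666, -0.01373845]), 'gripper_width': 1.0005936533346846} 0.0187
{'fx': 430.7487670759016, 'fy': 430.7487670759016, 'cx': 260.65989771575846, 'cy': 192.17656785706862, 'cam_to_world': array([[ 0.86838632, -0.33480218,  0.36580418,  0.97729756],
       [ 0.49579561,  0.6004482 , -0.62741428, -0.56645931],
       [-0.0095868 ,  0.72620208,  0.68741445,  0.72175501],
       [ 0.        ,  0.        ,  0.        ,  1.        ]])}
{'fx': 431.82664750797704, 'fy': 431.82664750797704, 'cx': 263.65349984405333, 'cy': 193.1255381476058, 'cam_to_world': array([[-0.01371678,  0.99069865, -0.13538104,  0.52279572],
       [-0.99986772, -0.0124064 ,  0.01051819,  0.02892491],
       [ 0.00874076,  0.13550741,  0.99073778,  0.98281687],
       [ 0.        ,  0.        ,  0.        ,  1.        ]])}
```

View pics/scene0.png

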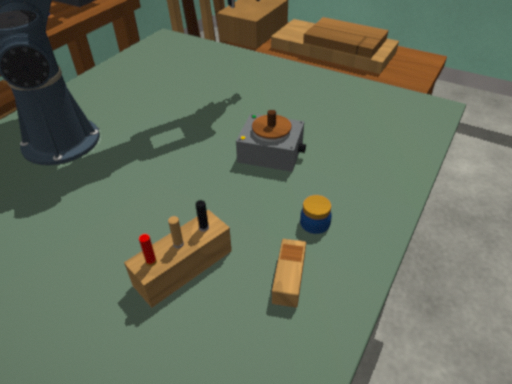

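View pics/top0.png

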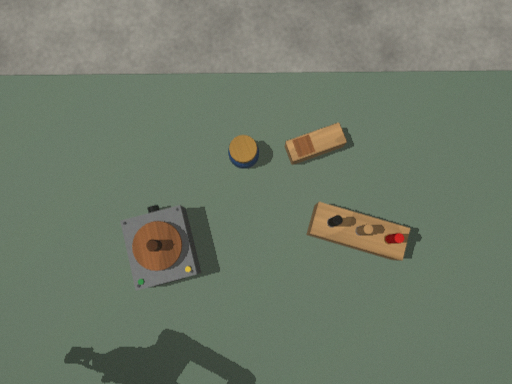

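Scene: box at about (270,140) with the lid on; stand at (180,255), red stylus at its near-left end (148,250). Top: lid disc about (157,246), knob (154,245), stand about (360,231), red handle about (397,239), jar (243,151), blank (316,142).

```bash
cat > h.py <<'E'
import numpy as np, cv2
from station import imaging
def ray(n,u,v):
    c=imaging.calibration(n); T=c["cam_to_world"]
    d=T[:3,:3]@np.array([(u-c["cx"])/c["fx"],-(v-c["cy"])/c["fy"],-1]); return T[:3,3],d
def onz(n,u,v,z):
    o,d=ray(n,u,v); return o+d*(z-o[2])/d[2]
def proj(n,p):
    c=imaging.calibration(n); T=c["cam_to_world"]
    q=T[:3,:3].T@(np.array(p)-T[:3,3]); return c["cx"]+c["fx"]*q[0]/-q[2], c["cy"]-c["fy"]*q[1]/-q[2]
def comps(m,amin=15):
    n,l,s,c=cv2.connectedComponentsWithStats(m.astype(np.uint8))
    return [(s[i].tolist(),c[i].round(1).tolist(),l==i) for i in range(1,n) if s[i][4]>=amin]
def tri(u1,u2):
    o1,d1=ray("scene",*u1);o2,d2=ray("top",*u2)
    A=np.stack([d1,-d2],1);t=np.linalg.lstsq(A,o2-o1,rcond=None)[0]
    a,b=o1+d1*t[0],o2+d2*t[1];return (a+b)/2,np.linalg.norm(a-b)
E
python3 - <<'E'
from h import *
T=cv2.imread("pics/top0.png");S=cv2.imread("pics/scene0.png")
for nm,I in(("top",T),("scene",S)):
    h=cv2.cvtColor(I,cv2.COLOR_BGR2HSV); H,s,v=[h[...,i].astype(int) for i in range(3)]
    print(nm,"red",[c[:2] for c in comps(((H<3)|(H>176))&(s>200)&(v>90))])
    print(nm,"wood",[c[:2] for c in comps((H<20)&(H>3)&(s>120)&(v>60),80)])
    print(nm,"black",[c[:2] for c in comps((v<32),20)])
def big(I,x,y,w,h,k,f): cv2.imwrite(f,cv2.resize(I[y:y+h,x:x+w],None,fx=k,fy=k,interpolation=cv2.INTER_CUBIC))
big(T,110,195,100,100,6,"pics/tb.png");big(T,300,195,120,75,6,"pics/ts.png")
big(S,225,95,90,80,7,"pics/sb.png");big(S,120,190,120,120,5,"pics/ss.png")
E
```

```text
top red [([386, 234, 18, 9, 134], [394.8, 238.1])]
top wood [([287, 124, 59, 36, 995], [315.8, 141.8]), ([229, 135, 28, 28, 582], [242.8, 148.4]), ([311, 203, 99, 57, 2367], [362.7, 232.2]), ([133, 221, 49, 49, 1831], [156.8, 245.4])]
top black []
scene red [([139, 234, 14, 29, 159], [145.3, 245.9])]
scene wood [([46, 0, 82, 37, 1389], [75.4, 14.0]), ([168, 0, 15, 32, 292], [174.9, 14.9]), ([200, 0, 14, 40, 337], [206.8, 19.1]), ([214, 0, 232, 93, 10216], [327.0, 44.3]), ([112, 17, 18, 34, 325], [120.9, 33.2]), ([68, 41, 17, 33, 253], [75.9, 56.7]), ([0, 81, 15, 26, 260], [5.1, 93.4]), ([253, 115, 38, 23, 640], [271.3, 126.8]), ([125, 211, 105, 95, 4923], [178.3, 257.4]), ([272, 239, 34, 68, 1636], [288.5, 272.6])]
scene black [([79, 0, 11, 6, 32], [83.2, 1.5]), ([21, 10, 15, 12, 78], [29.5, 14.8]), ([0, 46, 50, 42, 1463], [24.7, 66.6]), ([298, 145, 7, 7, 37], [301.0, 148.2]), ([197, 202, 10, 27, 189], [201.7, 214.6])]
```

View pics/tb.png

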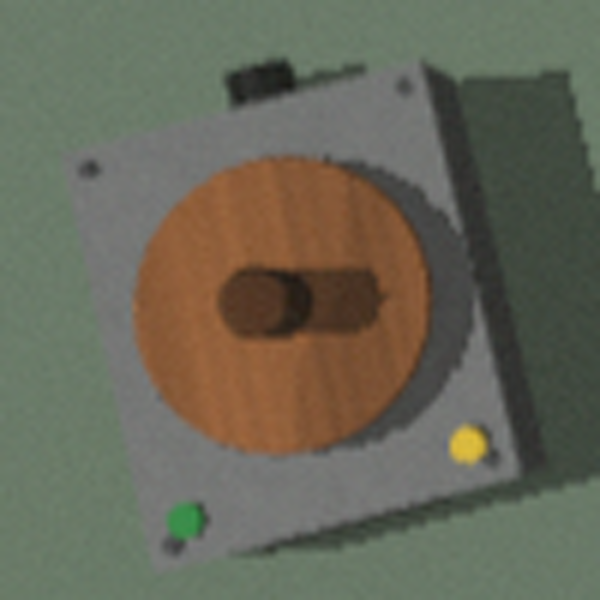

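View pics/ts.png

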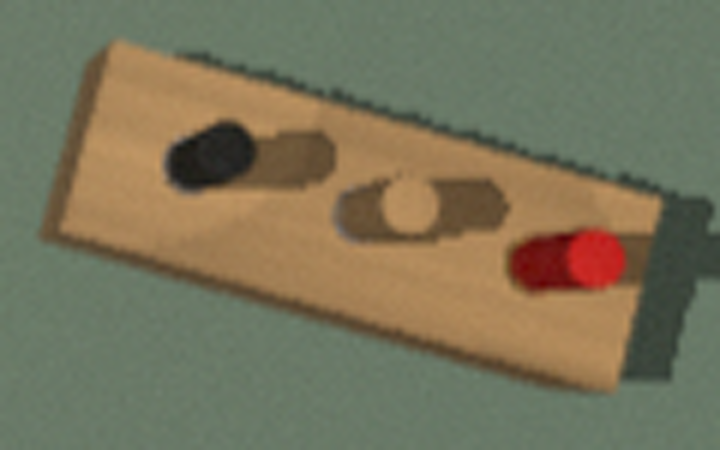

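View pics/sb.png

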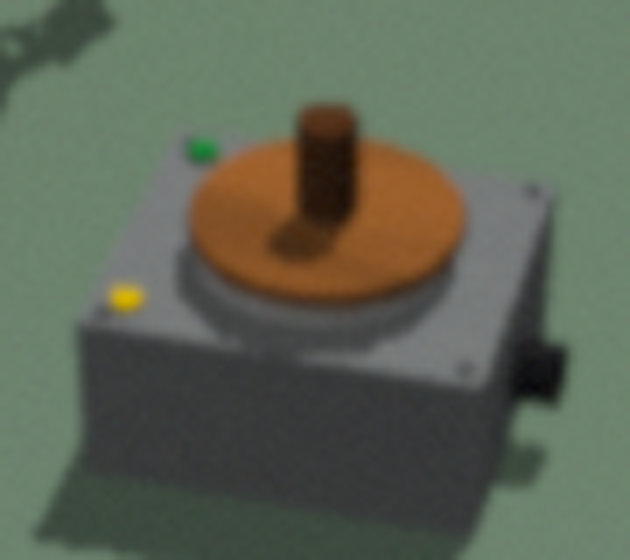

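```bash
python3 - <<'E'
from h import *
print("lid disc",onz("top",156.6,245.4,.090), "scene",onz("scene",271.6,125.8,.090))
print("knobtop",onz("top",152.1,244.9,.130),onz("scene",271.5,111.4,.130),tri((271.5,111.4),(152.1,244.9)))
C=np.array([[65,152],[422,62],[520,475],[158,570]])/6+[110,195]-.4
P=np.array([onz("top",*c,.07) for c in C]); print(P, P.mean(0)); print(np.linalg.norm(np.diff(P,axis=0),axis=1))
print("angle edges",[np.arctan2(*(P[i+1]-P[i])[[1,0]]) for i in range(3)])
C=np.array([[118,40],[663,198],[612,392],[62,234]])/6+[300,195]-.4
P=np.array([onz("top",*c,.075) for c in C]); print(P, P.mean(0)); print(np.linalg.norm(np.diff(P,axis=0),axis=1))
yd=P[0]-P[1]; yd/=np.linalg.norm(yd); print("ydir",yd); m=P.mean(0)
for k in(-.062,0,.062): print("hole",k,m+k*yd)
u=np.array([597,258])/6+[300,195]-.4
print("red top",onz("top",*u,.145)); print("awl top",onz("top",*(np.array([225,148])/6+[300,195]-.4),.145),"gouge",onz("top",*(np.array([412,204])/6+[300,195]-.4),.145))
for p in ([242.8,148.4],): print("tin",onz("top",*p,.06))
print("blank",onz("top",315.8,141.8,.045))
E
```

```text
lid disc [0.53947297 0.2402158  0.09      ] scene [0.54350337 0.2373249  0.09      ]
knobtop [0.53981693 0.23955509 0.13      ] [0.54085394 0.24099545 0.13      ] (array([0.54048721, 0.23997124, 0.13028981]), np.float64(0.0016468634663087032))
[[0.59423955 0.32213192 0.07      ]
 [0.62446624 0.19723194 0.07      ]
 [0.48019159 0.16155668 0.07      ]
 [0.44976467 0.28573941 0.07      ]] [0.53716551 0.24166499 0.07      ]
[0.12850548 0.14861998 0.12785597]
angle edges [np.float64(-1.3333543701414658), np.float64(-2.8991820005245508), np.float64(1.811079963944828)]
[[ 0.62796134 -0.09830648  0.075     ]
 [ 0.56973947 -0.28800046  0.075     ]
 [ 0.50275582 -0.26621421  0.075     ]
 [ 0.55997248 -0.07658397  0.075     ]] [ 0.56510728 -0.18227628  0.075     ]
[0.1984278  0.07043757 0.19807416]
ydir [0.2934159  0.95598489 0.        ]
hole -0.062 [ 0.54691549 -0.24154734  0.075     ]
hole 0 [ 0.56510728 -0.18227628  0.075     ]
hole 0.062 [ 0.58329906 -0.12300522  0.075     ]
red top [ 0.54708281 -0.24104423  0.145     ]
awl top [ 0.5841754  -0.12212251  0.145     ] gouge [ 0.56526042 -0.18202621  0.145     ]
tin [0.74818448 0.0633791  0.06      ]
blank [ 0.76503493 -0.09893449  0.045     ]
```

View pics/ss.png

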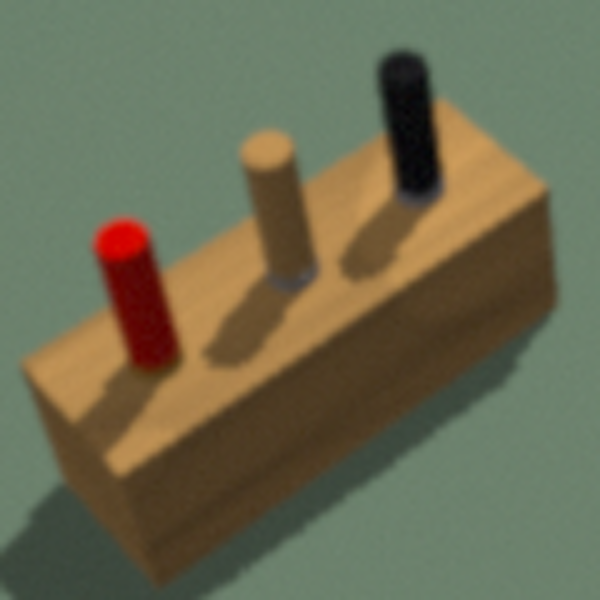

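Top zoom: lid disc centred near (156.6,245.4), knob top (152.1,244.9), red handle top (399,237.5). Sizes check: the box comes out 128 x 149 mm, the stand 70 x 198 mm, and the knob top triangulates at z 0.130. Moving over the knob.

>>> servo_tool(plan="0 0.03 -0.036 0 0 0 0;0 0.03 -0.036 0 0 0 0;0 0.03 -0.036 0 0 0 0;0 0.03 -0.036 0 0 0 0;0 0.03 -0.036 0 0 0 0")

```text
time_s: 0.6
eef_pos: [0.4218, 0.3815, 0.231]
eef_rot: [0.222, 0.975, -0.0, -0.0]
wrist_force: [-0.0, 0.6, 0.6]
gripper_width: 0.996
```

>>> servo_tool(plan="0 0.03 -0.036 0 0 0 0;0 0.03 -0.036 0 0 0 0;0 0.03 -0.036 0 0 0 0;0 0.03 -0.035 -0.02 0 0 0;0 0 0 -0.02 0 0 0")

```text
time_s: 1.1
eef_pos: [0.5461, 0.2358, 0.1915]
eef_rot: [0.226, 0.974, 0.0, 0.003]
wrist_force: [-0.5, 1.0, -0.3]
gripper_width: 1.0
```

>>> servo_tool(plan="0 0 0 0 0 0 0;0 0 0 0 0 0 0")

```text
time_s: 1.3
eef_pos: [0.5402, 0.2404, 0.1909]
eef_rot: [0.222, 0.975, -0.0, -0.001]
wrist_force: [-0.5, -0.3, 0.3]
gripper_width: 0.998
```

>>> servo_tool(plan="0 0 0 -0.03 0 0 0;0 0 0 -0.03 0 0 0;0 0 0 -0.02 0 0 0;0 0 0 -0.014 0 0 0;0 0 0 0 0 0 0")

```text
time_s: 1.8
eef_pos: [0.5397, 0.241, 0.0965]
eef_rot: [0.222, 0.975, -0.001, -0.001]
wrist_force: [-0.4, 0.6, 1.4]
gripper_width: 1.0
```

>>> servo_tool(plan="100 0 0 0 0 0 0;150 0 0 0 0 0 0;200 0 0 0 0 0 0;255 0 0 0 0 0 0;255 0 0 0 0 0 0")

```text
time_s: 2.3
eef_pos: [0.5417, 0.2404, 0.0985]
eef_rot: [0.223, 0.975, 0.0, 0.001]
wrist_force: [-0.4, 0.2, 3.4]
gripper_width: 0.265
```

>>> servo_tool(plan="255 0 0 0 0 0 0;255 0 0 0 0 0 0;255 0 0 0 0 0 0;255 0 0 0 0 0 0;255 0 0 0 0 0 0")

```text
time_s: 2.8
eef_pos: [0.5416, 0.2404, 0.0984]
eef_rot: [0.223, 0.975, 0.0, 0.001]
wrist_force: [-1.0, -0.0, 5.7]
gripper_width: 0.264
```

>>> servo_tool(plan="255 0 0 0.01 0 0 0;255 0 0 0.02 0 0 0;255 0 0 0.03 0 0 0;255 0 0 0.03 0 0 0;255 0 0 0 0 0 0")

```text
time_s: 3.3
eef_pos: [0.5437, 0.241, 0.1918]
eef_rot: [0.223, 0.975, 0.002, 0.004]
wrist_force: [0.7, 0.0, -0.7]
gripper_width: 0.265
```

```bash
python3 - <<'E'
from h import *
for n in("scene","top"): cv2.imwrite(f"pics/{n}1.png",imaging.get_image(n)[:,:,::-1])
a=cv2.imread("pics/scene1.png")[60:260,180:380];b=cv2.imread("pics/top1.png")[150:350,60:260]
cv2.imwrite("pics/c1.png",cv2.resize(np.hstack([a,b]),None,fx=2,fy=2,interpolation=cv2.INTER_CUBIC))
E
```

```text
(no output)
```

View pics/c1.png

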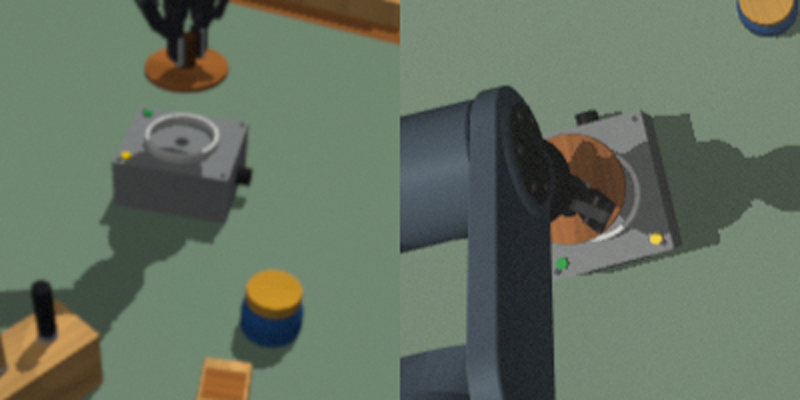

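The lid hangs level from the knob; the box shows the collar, with the hole at scene about (270,130). Carrying the lid to (0.50, 0.065).

>>> servo_tool(plan="255 -0.008 -0.035 0 0 0 0;255 -0.008 -0.035 0 0 0 0;255 -0.008 -0.035 0 0 0 0;255 -0.008 -0.035 0 0 0 0;255 -0.008 -0.035 0 0 0 0")

```text
time_s: 3.9
eef_pos: [0.499, 0.0642, 0.1857]
eef_rot: [0.222, 0.975, -0.0, -0.002]
wrist_force: [0.4, 0.0, -1.0]
gripper_width: 0.265
```

>>> servo_tool(plan="255 0 0 -0.03 0 0 0;255 0 0 -0.03 0 0 0;255 0 0 -0.03 0 0 0;255 0 0 -0.03 0 0 0;255 0 0 -0.02 0 0 0")

```text
time_s: 4.4
eef_pos: [0.4984, 0.0653, 0.0442]
eef_rot: [0.223, 0.975, -0.0, -0.003]
wrist_force: [-0.1, 0.2, -1.2]
gripper_width: 0.268
```

>>> servo_tool(plan="255 0 0 -0.01 0 0 0;255 0 0 -0.005 0 0 0;255 0 0 0 0 0 0")

```text
time_s: 4.7
eef_pos: [0.5005, 0.0653, 0.0318]
eef_rot: [0.223, 0.975, -0.0, -0.001]
wrist_force: [0.3, 0.4, -0.5]
gripper_width: 0.262
```

>>> servo_tool(plan="255 0 0 -0.004 0 0 0;255 0 0 -0.002 0 0 0;255 0 0 -0.001 0 0 0;255 0 0 0 0 0 0")

```text
time_s: 5.1
eef_pos: [0.5012, 0.0653, 0.0257]
eef_rot: [0.222, 0.975, 0.0, 0.0]
wrist_force: [0.1, 0.1, -1.1]
gripper_width: 0.261
```

>>> servo_tool(plan="255 0 0 -0.001 0 0 0;255 0 0 -0.001 0 0 0;255 0 0 0 0 0 0")

```text
time_s: 5.4
eef_pos: [0.501, 0.0653, 0.0234]
eef_rot: [0.223, 0.975, -0.0, -0.0]
wrist_force: [-0.4, -0.3, -0.9]
gripper_width: 0.262
```

>>> servo_tool(plan="255 0 0 -0.001 0 0 0;255 0 0 0 0 0 0")

```text
time_s: 5.6
eef_pos: [0.501, 0.0653, 0.0224]
eef_rot: [0.223, 0.975, 0.0, 0.0]
wrist_force: [0.3, 0.4, 0.1]
gripper_width: 0.261
```

>>> servo_tool(plan="255 0 0 -0.001 0 0 0;255 0 0 0 0 0 0")

```text
time_s: 5.8
eef_pos: [0.501, 0.0653, 0.0224]
eef_rot: [0.222, 0.975, 0.0, 0.0]
wrist_force: [-1.8, 0.3, 7.5]
gripper_width: 0.264
```

Contact is made (force +7.5 N). Releasing gradually.

>>> servo_tool(plan="170 0 0 0 0 0 0;130 0 0 0 0 0 0;80 0 0 0 0 0 0;0 0 0 0 0 0 0;0 0 0 0 0 0 0")

```text
time_s: 6.3
eef_pos: [0.5009, 0.0653, 0.0212]
eef_rot: [0.223, 0.975, -0.0, -0.0]
wrist_force: [0.6, 0.0, -0.0]
gripper_width: 0.967
```

>>> servo_tool(plan="0 0 0 0 0 0 0;0 0 0 0 0 0 0;0 0 0 0 0 0 0")

```text
time_s: 6.6
eef_pos: [0.501, 0.0653, 0.0214]
eef_rot: [0.223, 0.975, -0.0, -0.0]
wrist_force: [0.0, 0.0, -0.8]
gripper_width: 0.998
```

>>> servo_tool(plan="0 0 0 0.02 0 0 0;0 0 0 0.04 0 0 0;0 0 0 0.05 0 0 0;0 0 0 0.05 0 0 0;0 0 0 0.05 0 0 0")

```text
time_s: 7.1
eef_pos: [0.5003, 0.0653, 0.2333]
eef_rot: [0.223, 0.975, -0.0, -0.0]
wrist_force: [1.2, 0.6, 0.1]
gripper_width: 0.998
```

>>> servo_tool(plan="0 0.0046 -0.0306 0 0 0 -8.13;0 0.0046 -0.0306 0 0 0 -8.13;0 0.0046 -0.0306 0 0 0 -8.13;0 0.0046 -0.0306 0 0 0 -8.13;0 0.0046 -0.0306 0 0 0 -8.13")

```text
time_s: 7.6
eef_pos: [0.5237, -0.0888, 0.2314]
eef_rot: [0.55, 0.835, 0.0, -0.0]
wrist_force: [0.2, 0.0, -0.1]
gripper_width: 1.0
```

>>> servo_tool(plan="0 0.0046 -0.0306 0 0 0 -8.13;0 0.0046 -0.0306 0 0 0 -8.13;0 0.0046 -0.0306 0 0 0 -8.13;0 0.0046 -0.0306 0 0 0 -8.13;0 0.0046 -0.0306 0 0 0 -8.13")

```text
time_s: 8.1
eef_pos: [0.5467, -0.2418, 0.2312]
eef_rot: [0.806, 0.592, -0.0, -0.0]
wrist_force: [0.3, -0.3, -0.4]
gripper_width: 1.002
```

>>> servo_tool(plan="0 0 0 0 0 0 0;0 0 0 0 0 0 0;0 0 0 0 0 0 0")

```text
time_s: 8.4
eef_pos: [0.5464, -0.2396, 0.2311]
eef_rot: [0.804, 0.595, -0.0, -0.001]
wrist_force: [0.2, -0.1, -0.3]
gripper_width: 1.0
```

```bash
python3 - <<'E'
from h import *
from station import state
s=state();print(s["q"],s["eef_pos"],s["eef_rot"])
for n in("scene","top"): cv2.imwrite(f"pics/{n}2.png",imaging.get_image(n)[:,:,::-1])
a=cv2.imread("pics/scene2.png")
b=cv2.imread("pics/top2.png")
cv2.imwrite("pics/b2.png",cv2.resize(np.hstack([a[95:175,220:315],b[200:280,110:205]]),None,fx=4,fy=4,interpolation=cv2.INTER_CUBIC))
E
```

```text
[-6.00590501e-01  4.89902855e-01  1.50523466e+00  3.96885112e-04
  1.14811247e+00 -3.05061924e-01] [ 0.54638054 -0.23959759  0.23108762] [ 8.03554807e-01  5.95230168e-01 -9.95408292e-05 -8.42321225e-04]
```

View pics/b2.png

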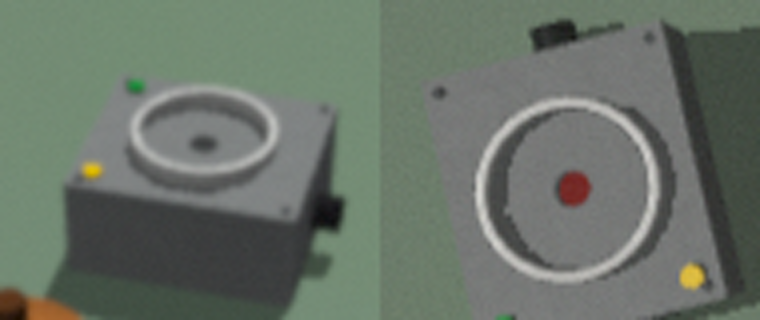

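View pics/scene2.png

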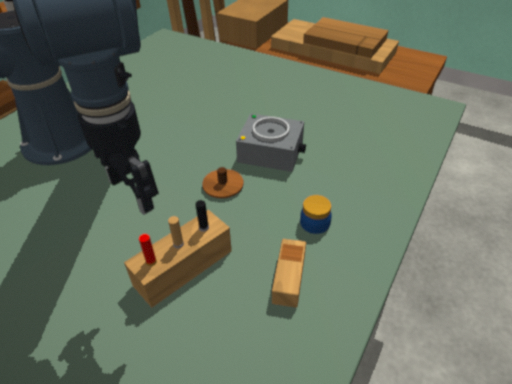

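View pics/top2.png

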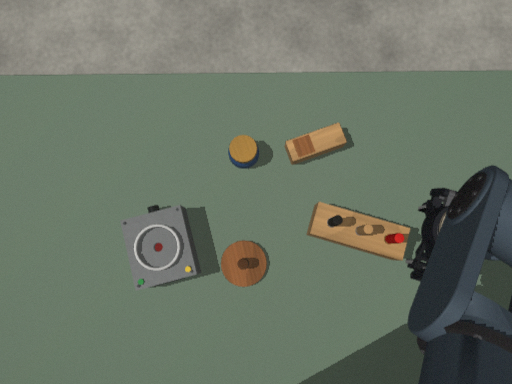

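Lid stands flat on the bench, knob up, at top (245,263). The hole with the red button is at top about (158,247), scene (271,130).

```bash
python3 - <<'E'
from h import *
print("TCP px",proj("top",[0.5464,-0.2396,0.231]),proj("scene",[0.5464,-0.2396,0.231]))
print("collar",onz("top",156.6,247.1,.082))
T=cv2.imread("pics/top2.png");h=cv2.cvtColor(T,cv2.COLOR_BGR2HSV);H,s,v=[h[...,i].astype(int) for i in range(3)]
for c in comps(((H<6)|(H>172))&(s>100)&(v>40),8): print("red",c[:2],onz("top",*c[1],.07),onz("top",*c[1],.145))
S=cv2.imread("pics/scene2.png"); print("scene hole",onz("scene",220+203/4-.4,95+143/4-.4,.07),"collar",onz("scene",220+204/4-.4,95+130/4-.4,.082))
for c in comps((H<20)&(H>3)&(s>120)&(v>60),300): print("wood",c[:2],onz("top",*c[1],.014))
E
```

```text
TCP px (np.float64(414.0960907947084), np.float64(236.3503373703308)) (np.float64(133.02913568593306), np.float64(201.93524532386215))
collar [0.53613444 0.24204001 0.082     ]
red ([385, 233, 19, 10, 149], [394.7, 238.0]) [ 0.54854272 -0.25585837  0.07      ] [ 0.54642726 -0.23245965  0.145     ]
red ([155, 243, 8, 8, 50], [158.1, 246.7]) [0.53710078 0.24176197 0.07      ] [0.53592543 0.22427459 0.145     ]
scene hole [0.53676906 0.24321419 0.07      ] collar [0.53854604 0.24116766 0.082     ]
wood ([286, 123, 60, 38, 992], [315.4, 141.6]) [ 0.77352559 -0.10225238  0.014     ]
wood ([229, 136, 28, 27, 583], [242.8, 148.5]) [0.75918446 0.06509824 0.014     ]
wood ([311, 203, 98, 57, 2314], [363.0, 232.5]) [ 0.56333777 -0.20277605  0.014     ]
wood ([221, 241, 45, 45, 1592], [243.3, 263.1]) [0.499359 0.065856 0.014   ]
```

>>> servo_tool(plan="0 0.0005 -0.0015 -0.03 0 0 0;0 0 0 -0.03 0 0 0;0 0 0 -0.03 0 0 0;0 0 0 -0.03 0 0 0;0 0 0 -0.016 0 0 0")

```text
time_s: 9.0
eef_pos: [0.5462, -0.2402, 0.0931]
eef_rot: [0.803, 0.595, -0.001, -0.002]
wrist_force: [-1.5, 0.2, 0.6]
gripper_width: 0.998
```

>>> servo_tool(plan="0 0 0 0 0 0 0;100 0 0 0 0 0 0;150 0 0 0 0 0 0")

```text
time_s: 9.3
eef_pos: [0.5485, -0.2424, 0.0968]
eef_rot: [0.804, 0.595, 0.0, 0.001]
wrist_force: [-0.1, 0.3, -0.4]
gripper_width: 0.689
```

>>> servo_tool(plan="180 0 0 0 0 0 0;255 0 0 0 0 0 0;255 0 0 0 0 0 0;255 0 0 0 0 0 0;255 0 0 0 0 0 0")

```text
time_s: 9.8
eef_pos: [0.5477, -0.2425, 0.0963]
eef_rot: [0.804, 0.595, 0.0, 0.0]
wrist_force: [-0.8, 1.5, 5.6]
gripper_width: 0.22
```

>>> servo_tool(plan="255 0 0 0.01 0 0 0;255 0 0 0.02 0 0 0;255 0 0 0.02 0 0 0;255 0 0 0.02 0 0 0;255 0 0 0.03 0 0 0")

```text
time_s: 10.3
eef_pos: [0.5463, -0.2415, 0.1951]
eef_rot: [0.804, 0.595, -0.001, -0.002]
wrist_force: [-0.5, 0.2, -1.0]
gripper_width: 0.22
```

>>> servo_tool(plan="255 0 0 0.03 0 0 0;255 0 0 0.03 0 0 0;255 0 0 0.01 0 0 0;255 0 0 0 0 0 0;255 0 0 0 0 0 0")

```text
time_s: 10.8
eef_pos: [0.5466, -0.2417, 0.2641]
eef_rot: [0.804, 0.595, -0.0, -0.001]
wrist_force: [-0.5, 0.6, -1.5]
gripper_width: 0.22
```

```bash
python3 - <<'E'
from h import *
from station import state
s=state();print(s["q"],s["eef_pos"],s["eef_rot"],s["wrist_force"],s["gripper_width"])
for n in("scene","top"): cv2.imwrite(f"pics/{n}3.png",imaging.get_image(n)[:,:,::-1])
a=cv2.imread("pics/scene3.png")
cv2.imwrite("pics/s3.png",cv2.resize(a[100:320,60:280],None,fx=2.7,fy=2.7,interpolation=cv2.INTER_CUBIC))
E
```

```text
[-6.03070727e-01  4.56267998e-01  1.46387401e+00 -2.41425566e-05
  1.22402916e+00 -3.06093149e-01] [ 0.54664653 -0.24168413  0.2640701 ] [ 8.03934515e-01  5.94716431e-01 -4.29501707e-04 -1.21566272e-03] [-0.47535754  0.55687199 -1.45809563] 0.2195004541814389
```

View pics/s3.png

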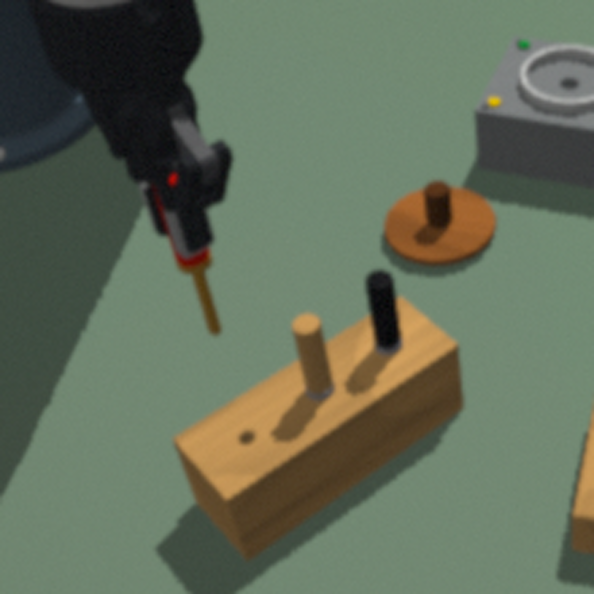

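The stylus is gripped and out of its hole; gouge and awl are undisturbed. Moving above the box.

>>> servo_tool(plan="255 -0.001 0.02 0 0 0 0;255 -0.001 0.044 0 0 0 0;255 -0.001 0.044 0 0 0 0;255 -0.001 0.044 0 0 0 0;255 -0.001 0.044 0 0 0 0")

```text
time_s: 11.4
eef_pos: [0.5411, -0.0434, 0.2643]
eef_rot: [0.804, 0.595, -0.001, -0.001]
wrist_force: [0.8, 0.8, -0.7]
gripper_width: 0.218
```

>>> servo_tool(plan="255 -0.001 0.044 0 0 0 0;255 -0.001 0.044 0 0 0 0;255 -0.001 0.044 0 0 0 0;255 -0.001 0.044 0 0 0 0;255 -0.001 0.044 0 0 0 0")

```text
time_s: 11.9
eef_pos: [0.5357, 0.1764, 0.2643]
eef_rot: [0.804, 0.595, -0.001, -0.001]
wrist_force: [0.8, -0.2, 0.0]
gripper_width: 0.219
```

>>> servo_tool(plan="255 0 0.044 0 0 0 0;255 0 0.022 0 0 0 0;255 0 0.002 0 0 0 0;255 0 0 0 0 0 0;255 0 0 0 0 0 0")

```text
time_s: 12.4
eef_pos: [0.5368, 0.241, 0.2648]
eef_rot: [0.804, 0.595, -0.001, -0.0]
wrist_force: [0.0, -1.6, -0.4]
gripper_width: 0.218
```

>>> servo_tool(plan="255 0 0 -0.02 0 0 0;255 0 0 -0.03 0 0 0;255 0 0 -0.02 0 0 0;255 0 0 0 0 0 0;255 0 0 0 0 0 0")

```text
time_s: 12.9
eef_pos: [0.5378, 0.2407, 0.1955]
eef_rot: [0.804, 0.594, -0.0, -0.0]
wrist_force: [0.2, 0.1, -1.1]
gripper_width: 0.218
```

```bash
python3 - <<'E'
from h import *
from station import state
s=state();print(s["q"],s["eef_pos"],s["eef_rot"],s["wrist_force"],s["gripper_width"])
p=s["eef_pos"]; t=p-[0,0,.081]
for n in("scene","top"):
    cv2.imwrite(f"pics/{n}4.png",imaging.get_image(n)[:,:,::-1]); print(n,proj(n,t),proj(n,[.537,.242,.07]))
a=cv2.imread("pics/scene4.png")[60:180,210:330];b=cv2.imread("pics/top4.png")[190:310,90:210]
print(proj("scene",[0.5466,-0.2417,.2641-.081]))
cv2.imwrite("pics/c4.png",cv2.resize(np.hstack([a,b]),None,fx=3.3,fy=3.3,interpolation=cv2.INTER_CUBIC))
E
```

```text
[ 2.31345833e-01  5.22411316e-01  1.56093529e+00 -1.04588508e-04
  1.05871506e+00  5.30125900e-01] [0.53780525 0.24069758 0.19554373] [ 8.04458038e-01  5.94009435e-01 -2.33511202e-04 -5.04278111e-05] [ 0.22896543  0.10065286 -1.08128159] 0.21762034954948467
scene (np.float64(270.3332911910117), np.float64(116.38387338658188)) (np.float64(270.20244401233856), np.float64(130.6142817905637))
top (np.float64(153.42179923413573), np.float64(246.054683330406)) (np.float64(157.9850943193072), np.float64(246.75005745876322))
(np.float64(138.29049104000563), np.float64(222.77737375561068))
```

View pics/c4.png

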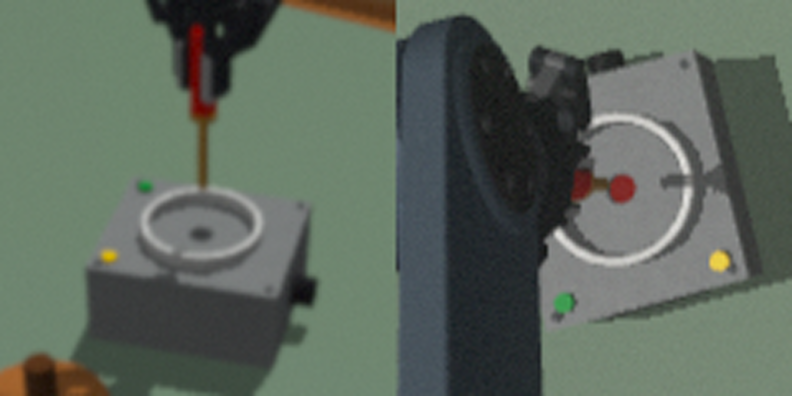

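>>> servo_tool(plan="255 0 0 -0.015 0 0 0;255 0 0 -0.015 0 0 0;255 0 0 0 0 0 0;255 0 0 0 0 0 0")

```text
time_s: 13.4
eef_pos: [0.5382, 0.2418, 0.1665]
eef_rot: [0.804, 0.595, 0.001, 0.0]
wrist_force: [0.1, -0.0, -0.6]
gripper_width: 0.215
```

```bash
python3 - <<'E'
from h import *
from station import state
s=state();print(s["eef_pos"],s["eef_rot"],s["wrist_force"],s["gripper_width"])
p=s["eef_pos"]; t=p-[0,0,.081]
for n in("scene","top"):
    cv2.imwrite(f"pics/{n}5.png",imaging.get_image(n)[:,:,::-1]); print(n,t,proj(n,t),proj(n,[.537,.242,.07]))
a=cv2.imread("pics/scene5.png")[100:150,250:300];b=cv2.imread("pics/top5.png")[222:272,135:185]
cv2.imwrite("pics/c5.png",cv2.resize(np.hstack([a,b]),None,fx=8,fy=8,interpolation=cv2.INTER_CUBIC))
E
```

```text
[0.53816193 0.24183989 0.16648961] [8.03963582e-01 5.94677934e-01 7.73755857e-04 3.38310035e-04] [ 0.07521285 -0.04100925 -0.62994408] 0.21470414530602383
scene [0.53816193 0.24183989 0.08548961] (np.float64(270.6033735510905), np.float64(125.79668645663574)) (np.float64(270.20244401233856), np.float64(130.6142817905637))
top [0.53816193 0.24183989 0.08548961] (np.float64(156.31543711285772), np.float64(246.08636915975438)) (np.float64(157.9850943193072), np.float64(246.75005745876322))
```

View pics/c5.png

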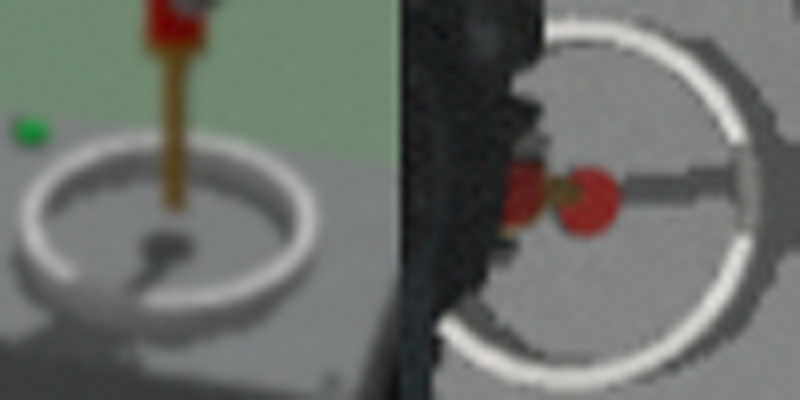

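Tip at scene (271.5,125.5) against hole (270.4,130.9), and top (156.9,246.1) against (158.5,247.1). That puts the tip about 2 mm too far in +x, so I correct and lower it.

>>> servo_tool(plan="255 -0.002 -0.0005 0 0 0 0;255 0 0 -0.005 0 0 0;255 0 0 -0.005 0 0 0;255 0 0 -0.005 0 0 0;255 0 0 0 0 0 0")

```text
time_s: 14.0
eef_pos: [0.5348, 0.2411, 0.1493]
eef_rot: [0.804, 0.595, -0.001, -0.0]
wrist_force: [-0.4, 0.6, -1.5]
gripper_width: 0.217
```

>>> servo_tool(plan="255 0 0 -0.004 0 0 0;255 0 0 -0.004 0 0 0;255 0 0 -0.004 0 0 0;255 0 0 0 0 0 0")

```text
time_s: 14.4
eef_pos: [0.535, 0.2411, 0.1377]
eef_rot: [0.804, 0.595, -0.001, -0.0]
wrist_force: [-0.3, 0.8, -0.4]
gripper_width: 0.215
```

>>> servo_tool(plan="255 0.001 0 -0.004 0 0 0;255 0 0 -0.004 0 0 0;255 0 0 -0.002 0 0 0;255 0 0 0 0 0 0;255 0 0 0 0 0 0")

```text
time_s: 14.9
eef_pos: [0.5365, 0.2413, 0.1284]
eef_rot: [0.804, 0.595, -0.0, -0.0]
wrist_force: [-0.1, -0.2, 0.5]
gripper_width: 0.22
```

>>> servo_tool(plan="255 0 0 -0.003 0 0 0;255 0 0 -0.003 0 0 0;255 0 0 0 0 0 0;255 0 0 0 0 0 0")

```text
time_s: 15.3
eef_pos: [0.5369, 0.2414, 0.1228]
eef_rot: [0.804, 0.595, 0.001, 0.0]
wrist_force: [0.2, -0.6, 3.7]
gripper_width: 0.22
```

Force is rising as the spring should (button contact). Continuing to the stop.

>>> servo_tool(plan="255 0 0 -0.002 0 0 0;255 0 0 -0.001 0 0 0;255 0 0 0 0 0 0;255 0 0 0 0 0 0")

```text
time_s: 15.7
eef_pos: [0.5369, 0.2414, 0.1197]
eef_rot: [0.804, 0.595, 0.001, 0.0]
wrist_force: [0.5, 0.1, 4.8]
gripper_width: 0.218
```

>>> servo_tool(plan="255 0 0 -0.001 0 0 0;255 0 0 0 0 0 0;255 0 0 0 0 0 0")

```text
time_s: 16.0
eef_pos: [0.537, 0.2414, 0.1191]
eef_rot: [0.804, 0.595, 0.001, 0.0]
wrist_force: [-0.8, -0.6, 7.1]
gripper_width: 0.214
```

>>> servo_tool(plan="255 0 0 -0.001 0 0 0;255 0 0 0 0 0 0;255 0 0 0 0 0 0")

```text
time_s: 16.3
eef_pos: [0.5371, 0.2415, 0.119]
eef_rot: [0.804, 0.595, 0.001, 0.0]
wrist_force: [-1.6, 0.1, 12.7]
gripper_width: 0.22
```

At the hard stop: TCP z no longer falls and the force is 12.7 N. Holding, then a last look.

>>> servo_tool(plan="255 0 0 0 0 0 0;255 0 0 0 0 0 0;255 0 0 0 0 0 0;255 0 0 0 0 0 0;255 0 0 0 0 0 0")

```text
time_s: 16.8
eef_pos: [0.5371, 0.2415, 0.119]
eef_rot: [0.804, 0.595, 0.001, 0.0]
wrist_force: [-1.5, 0.0, 11.5]
gripper_width: 0.216
```

>>> servo_tool(plan="255 0 0 0 0 0 0;255 0 0 0 0 0 0;255 0 0 0 0 0 0;255 0 0 0 0 0 0;255 0 0 0 0 0 0")

```text
time_s: 17.3
eef_pos: [0.5371, 0.2415, 0.119]
eef_rot: [0.804, 0.595, 0.001, 0.0]
wrist_force: [-1.8, -0.8, 12.8]
gripper_width: 0.217
```

```bash
python3 - <<'E'
from h import *
for n in("scene",): cv2.imwrite(f"pics/{n}6.png",imaging.get_image(n)[:,:,::-1])
a=cv2.imread("pics/scene6.png")[60:310,110:340]
cv2.imwrite("pics/c6.png",cv2.resize(a,None,fx=2.4,fy=2.4,interpolation=cv2.INTER_CUBIC))
E
```

```text
(no output)
```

View pics/c6.png

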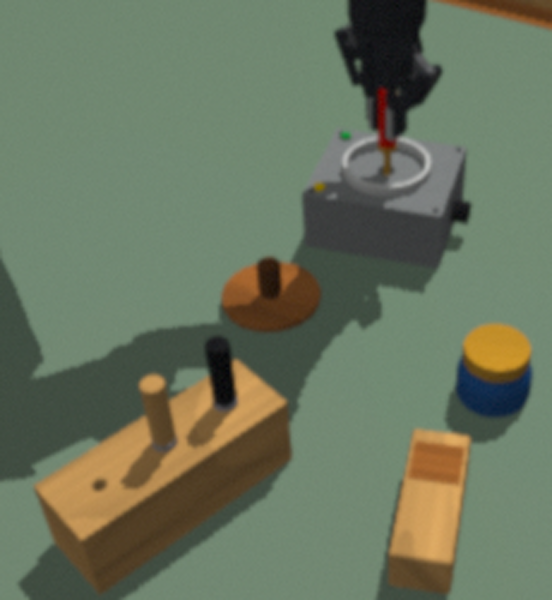

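The picture shows the stylus through the hole (crop (387,172)), the lid flat on the bench, and the gouge, awl, jar and blank in place.

```bash
python3 - <<'E'
from station import env
print(env.finish_job())
E
```

```text
the job is handed in; nothing more can be done
None
```

I put the lid down on the bench and pressed the reset button with the stylus. I handed the job in at about 17 s, still gripping the stylus and holding the button down; no verdict was reported.

- **Lid:** I lifted it by the knob and set it down gently, knob up, at about (0.50, 0.065). That is roughly 180 mm from the guard hole, and the last picture shows it flat.
- **Button:** I lowered the stylus through the hole until it met the hard stop. TCP height stayed at 0.119 m, which puts the tip at about 38 mm, fully down. The push held steady at about 12 N for over a second.
- **Alignment:** Above the plate the two cameras showed the tip about 2 mm too far in +x, so I corrected it. The TCP ended within about 1 mm of the measured hole centre, and the shank went through the plate without resistance.
- **Other things:** The gouge, awl, jar and blank look unmoved in the last picture. I did not measure them again.

No check failed.

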